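# Open the viewing fixture and clamp the blue glass slab in it

## Robot

A 7-joint arm with a two-finger parallel gripper is mounted at the origin on the work surface. World frame = base frame: x ahead of the robot, y to its left, z up, the work surface at z = 0. Lengths are in m, angles in rad, forces in N, time in s.
With the tool pointing down it reaches from about 0.425 to 0.925 m from the base axis. Payload 6.8 kg.
Tool frame: the origin (TCP) lies midway between the tips of the shut fingers; the grasp point (between the pads) lies bot.grasp_offset behind it (bot.grasp_offset is the distance from the TCP to the grasp point, in m); z points along the fingers, x is the direction in which the jaws open and shut, and the axes are right-handed (so a half turn about z gives the same grasp; the last joint's range is limited). The gripper opens to 88 mm and grips with 3 to 60 N. Pads are 20 mm wide; open, the fingers measure 115 mm over their backs; the gripper's body (75 mm by 178 mm) begins 61 mm behind the grasp point.
Start: joints at [-1.241, 0.477, 0.022, 1.555, -0.011, 1.109, -0.083], TCP at [0.286, 0.611, 0.223] pointing down, gripper open.
Joint ranges: [-2.96, 2.96], [-0.34, 2.1], [-1.41, 1.46], [0.24, 2.44], [-1.37, 4.51], [0.17, 1.92], [-2.96, 2.96]. Speed limits (rad/s): [2.39, 2.39, 3.14, 3.14, 3.14, 3.14, 3.14].

## Interface

Orientations are given as a unit quaternion [w, x, y, z].
In Python, from plant import bot, imaging, models gives the robot as it stands.
- The arm moves only by the tool jog_arm, never from a script. Its argument "rows" is a list of rows, each a list of 3 entries, a list of its own where there are three numbers: the shift along the tool's x, y, z in mm, then the turn about the tool's z in degrees, then the closure in counts, from 0 (fully open) to 255 (shut). In form: [[[tx, ty, tz], roll, hand], ...]. A call has 1 to 10 rows; each row shifts and turns the pose as measured when the row begins, along the tool's axes as they then stand; what a row does not reach is not made up. A row lasts 1/8 s, in which the tool goes at most 62.5 mm and 10.7 degrees, less where a joint would pass 70% of its speed; a pose out of reach is approached as far as the arm can. A call with a gripper value outside its range is refused whole. The fingers move at their own pace and stop on an object; "force" is the grip in N (left out, the last holds). Time passes only in rows, so rows that do not move let the fingers close. It gives the time, the measured TCP pose, the force and the opening at its end, in the units of the state.
- bot.observe(): the state, without advancing time (a new reading comes with each control period).
- imaging.camera(name): name is "scene" or "top"; returns a dict with "image" (420x560x3 uint8, red, green, blue), "intrinsics" (3x3 intrinsics, pixels), "pose" (4x4, takes a point from camera to world coordinates). Camera axes: x right, y up, looking along -z (the intrinsics and any distortion apply to the point x, -y, -z); pixel columns grow to the right and rows downward; lengths in m; the calibration is good to about 2 mm. A picture is of the moment at which its call begins. There is no depth.
- bot.sign_off(): hands the job in, once; it reports no verdict.
Trained networks look in the newest picture that a camera, given by its name, has taken for a name from the list of things; names that differ only in an ending like _2 or _b are one class to them, and where a whole thing is asked for, a point or a joint stands for the part that bears it (a point fixed in the world has none). Each returns a list of dicts, best first, with "score" (0 to 1); they miss things now and then, are a little off and sometimes report something else, mostly with a low value. They report only what shows in the picture. A call takes as long as a camera call.
- models.search_frame(target, camera): "centre" ([column, row] in pixels, amid what is visible of it).
- models.place_of(target, camera): "centre" ([column, row] in pixels: a listed point, or the origin of a listed thing).
The state is a dict: "clock": time; "joint_pos": joint angles; "joint_velocities": joint speeds; "joint_efforts": joint torques, N m; "position": TCP position; "tool_rot": TCP orientation; "force": force on the tool from outside, world axes, zero at the start; "moment": the same for the moment, N m; "finger_gap": finger opening in m.
Only numpy, scipy, OpenCV 4.12 (cv2) and the standard library are available. Lean on these libraries where they do the work, as an engineer would, in place of code of your own. Each camera call takes 0.05 s, during which the arm holds its last target.

## Task

Press the red release button of the blue viewing fixture so that its lid springs fully open. Then load the blue glass slab in the fixture: push one end under the lip of the sprung jaw, lower the other end behind the fixed stop, and let go so that the spring holds it flat on the white bed, centred across the jaws. Leave the lid open, and leave the other loose things on the bench where they are.

Things in the scene. Friction and masses are not known exactly. Their poses are not given: they have to be found in the camera images.
- fixture: blue clamshell viewing fixture, fixed; deck 200 (x) x 180 (y), 15 high. Origin: on the bench below the middle of a correctly seated slab; x points from the button to the hinge, z up. In front, x -164..-110, is a grey latch block 80 wide, 40 high, carrying the button. With the lid shut the rest is covered, up to 69 high. Beside the bed the deck is clear for fingers out to y +-85
- bed_top (a point): middle of the top of the white bed on the fixture's deck, 35 above the bench, 20 above the deck; the bed is 36 wide in y, x -60..45 in the fixture's frame. The seated slab lies on it along the fixture's x, its centre 6 above this point
- stop_face (a point): middle of the fixed stop's face, an aluminium wall 60 wide at x=-60 in the fixture's frame, facing +x; it stands 8 above the bed (43 above the bench). The slab's end near the button finally rests against it
- button_top (a point): centre of the top face of the red round release button, 32 mm across, 64 above the bench; it is pressed straight down
- button (a joint): travel of the release button, 0 = up, 0.008 m = fully down; sprung, 1.5 N to start, 5 N fully down. The catch lets go at about 0.005 and the lid then opens by itself
- lid (a joint): angle of the lid, 0 = shut and latched, stop at 1.75 rad. Blue frame with clear window, 194 x 180 x 49 deep, hinge along y at x=95, 20 above the bench, in the fixture's frame; springs upward and away from the button in about a second, and then stands about 220 above the bench, behind x=95
- jaw (a joint): how far the sprung jaw is pushed back towards +x of the fixture, 0 = free, stop at 0.018 m; spring 3 N at 0, 5.6 N at 0.006 (slab in place), 10 N at the stop
- jaw_face (a point): middle of the upright face of the sprung jaw (aluminium, 60 wide); free, at x=54 in the fixture's frame, 6 too near the stop for the slab. Its lip, orange strip on top, overhangs the face by 6 towards the stop; underside of the lip 18 above the bed, top 23 above. A slab end goes under the lip, against this face
- blue_slab_center (a point): centre of the blue glass slab, 120 (x) x 50 (y) x 12 (z) mm, 0.18 kg; either end may go to the jaw. It starts flat across the two cork battens of the wooden rest, and is to be gripped by its 50 mm width at its middle
- rest: wooden rest, fixed, 160 (x) x 220 (y), board 8 thick, two cork battens along y at x=-40 and 40, each 12 wide in x, tops 30 above the bench; carries the blue and the amber slab side by side, about 60 mm free between them. Origin under its middle
- amber_slab_center (a point): centre of the amber glass slab, same size as the blue one, to be left alone on the rest
- tweezers: steel tweezers lying on the bench, 155 long, 12 high, left alone
- paddle: graphite paddle with wooden handle, 200 long, left alone
- pail: steel pail 120 across, 125 high, left alone
- cork_block: cork block 90 x 60 x 45, left alone
- frit_jar: green glass jar with red cap, 64 across, 85 high, left alone
- reamer: hand tool like a screwdriver lying on the bench, left alone
- mug: white mug 80 across, 90 high, left alone

How it is judged:
By the outcome, as a careful person would: the job done as asked, in the order asked, and still so for the second after the job is handed in, with the robot touching nothing.
It also fails if it takes over 62 s, if anything falls off the work surface, if the arm or the gripper's body presses on something with over 40 N, if the wrist force passes 120 N, or if a joint passes its speed limit or range.

## Working session

There is one attempt and no reset: what is moved stays moved. The work goes in short steps, Python scripts to look and compute and a tool call to move; the robot and the scene stay as the last step left them, time stands still between calls to the robot, and variables do not carry over. Pictures are saved under pics/ and viewed, and the job is handed in when it is done.

Besides the shell and the picture viewer there is one more tool, called after "Call:" in YAML: its name, and indented under it one key for each argument. jog_arm: Moves the arm, as the interface text tells. Its arguments: {"type":"object","properties":{"rows":{"type":"array","items":{"type":"array"}},"force":{"type":"number"}},"required":["rows"]}

```bash
ls; mkdir -p pics; cat > h.py <<'E'
import numpy as np, cv2
from plant import bot, imaging, models
from scipy.spatial.transform import Rotation as R
def cam(n,fn=None):
    d=imaging.camera(n)
    if fn: cv2.imwrite('pics/'+fn,cv2.cvtColor(d['image'],cv2.COLOR_RGB2BGR))
    return d
def ray(d,p):
    K=np.array(d['intrinsics']);T=np.array(d['pose'])
    v=np.linalg.inv(K)@[p[0],p[1],1]; v=np.array([v[0],-v[1],-v[2]])
    return T[:3,3],T[:3,:3]@v
def at_z(d,p,z):
    o,v=ray(d,p); return o+v*(z-o[2])/v[2]
def proj(d,P):
    K=np.array(d['intrinsics']);T=np.array(d['pose'])
    c=T[:3,:3].T@(np.array(P)-T[:3,3]); q=K@[c[0],-c[1],-c[2]]; return q[:2]/q[2]
def tri(dp):
    A=np.zeros((3,3));b=np.zeros(3)
    for d,p in dp:
        o,v=ray(d,p);v=v/np.linalg.norm(v);M=np.eye(3)-np.outer(v,v);A+=M;b+=M@o
    return np.linalg.solve(A,b)
E
python3 - <<'E'
from h import *
np.set_printoptions(precision=4,suppress=True)
s=bot.observe();print(s['clock'],s['position'],s['tool_rot'],s['finger_gap'],s['force'],bot.grasp_offset)
D={n:cam(n,n+'0.png') for n in('scene','top')}
for n in D: print(n,D[n]['intrinsics'],D[n]['pose'], [k for k in D[n]])
zs={'button_top':.064,'blue_slab_center':.036,'amber_slab_center':.036,'fixture':0,'rest':0}
for t in zs:
    ps=[]
    for n in D:
        r=models.place_of(t,n)
        for q in r[:2]: print(t,n,q['score'],q['centre'],at_z(D[n],q['centre'],zs[t]))
        if r: ps.append((D[n],r[0]['centre']))
    if len(ps)==2: print('tri',tri(ps))
E
```

```text
pics
0.0 [0.2859 0.6108 0.2217] [ 0.0006  0.8438  0.5367 -0.0007] 0.0879951847983558 [-0.211   0.7806  0.1678] 0.0187
scene [[384.1274   0.     274.6786]
 [  0.     384.1274 204.8894]
 [  0.       0.       1.    ]] [[ 0.1889 -0.7959  0.5753  1.2182]
 [ 0.982   0.1517 -0.1126 -0.1498]
 [ 0.0023  0.5862  0.8102  1.1288]
 [ 0.      0.      0.      1.    ]] ['image', 'intrinsics', 'pose']
top [[534.2848   0.     282.0834]
 [  0.     534.2848 211.3782]
 [  0.       0.       1.    ]] [[ 0.      0.9948 -0.1017  0.3458]
 [-1.     -0.0004 -0.0038 -0.0049]
 [-0.0038  0.1017  0.9948  1.5696]
 [ 0.      0.      0.      1.    ]] ['image', 'intrinsics', 'pose']
button_top scene 0.46 [219.9, 203.2] [ 0.4199 -0.1851  0.064 ]
button_top scene 0.36 [344.9, 233.9] [0.6189 0.2001 0.064 ]
button_top top 0.71 [448.6, 234.9] [ 0.4329 -0.4682  0.064 ]
button_top top 0.53 [349.1, 236.8] [ 0.4276 -0.188   0.064 ]
tri [ 0.4623 -0.2977  0.2067]
blue_slab_center scene 0.92 [331.6, 230.6] [0.5823 0.1693 0.036 ]
blue_slab_center scene 0.65 [345.2, 228.3] [0.5821 0.2168 0.036 ]
blue_slab_center top 0.79 [226.9, 183.0] [0.5854 0.1611 0.036 ]
tri [0.5854 0.1639 0.0422]
amber_slab_center scene 0.61 [357.7, 217.8] [0.5492 0.2715 0.036 ]
amber_slab_center top 0.59 [186.7, 190.8] [0.5626 0.2775 0.036 ]
tri [0.5592 0.2702 0.0514]
fixture scene 0.66 [361.1, 219.4] [0.536 0.295 0.   ]
fixture scene 0.62 [223.4, 248.9] [ 0.5631 -0.1959  0.    ]
fixture top 0.72 [347.1, 194.3] [ 0.557  -0.1914  0.    ]
tri [0.6225 0.0074 0.33  ]
rest scene 0.93 [344.5, 232.1] [0.5756 0.2219 0.    ]
rest top 0.95 [210.2, 191.0] [0.5671 0.2143 0.    ]
rest top 0.75 [172.7, 279.7] [0.306  0.3202 0.    ]
tri [ 0.5697  0.2202 -0.0091]
```

View pics/scene0.png

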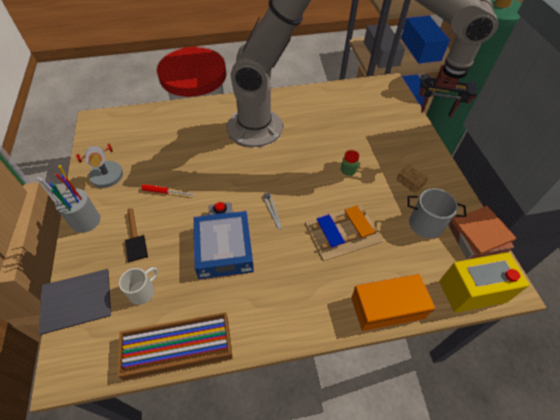

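View pics/top0.png

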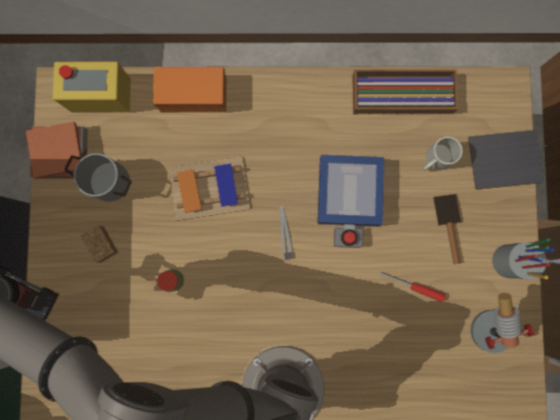

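The scene view shows the fixture (about 222,245) with its red button (220,207) and the blue slab (331,231). In the top view they are at (351,190), (349,237) and (227,185). Next I'll refine these by colour segmentation.

```bash
python3 - <<'E'
from h import *
np.set_printoptions(precision=4,suppress=True)
D={n:cam(n) for n in('scene','top')}
rois={'top':{'btn':(330,220,370,255),'slab':(205,150,250,220),'fix':(305,145,400,235),'amb':(170,160,207,220)},
 'scene':{'btn':(205,195,235,220),'slab':(310,205,350,255),'fix':(185,200,265,290),'amb':(340,195,380,245)}}
st={}
for n in D:
    im=D[n]['image'];hsv=cv2.cvtColor(im,cv2.COLOR_RGB2HSV)
    for t,(a,b,c,e) in rois[n].items():
        h=hsv[b:e,a:c].astype(int);H,S,V=h[...,0],h[...,1],h[...,2]
        m={'btn':((H<8)|(H>172))&(S>150)&(V>90),'slab':(H>105)&(H<130)&(S>170)&(V>60),'fix':(H>100)&(H<125)&(S>140),'amb':(H>5)&(H<17)&(S>200)&(V>120)}[t]
        m=m.astype(np.uint8)
        cs,_=cv2.findContours(m,cv2.RETR_EXTERNAL,cv2.CHAIN_APPROX_NONE)
        k=max(cs,key=cv2.contourArea)+np.array([a,b])
        r=cv2.minAreaRect(k);M=cv2.moments(k);print(n,t,cv2.contourArea(k),'rect',r,'cen',M['m10']/M['m00'],M['m01']/M['m00'])
        z={'btn':.062,'slab':.04,'fix':.067,'amb':.04}[t]
        print('  world cen',at_z(D[n],(M['m10']/M['m00'],M['m01']/M['m00']),z)); print('  corners',[at_z(D[n],p,z)[:2].round(4).tolist() for p in cv2.boxPoints(r)])
    for t,(a,b,c,e) in {'fx':rois[n]['fix'],'rs':(165,150,255,225) if n=='top' else (305,195,385,260)}.items():
        if t=='fx': e+=15
        cv2.imwrite(f'pics/{n}_{t}.png',cv2.cvtColor(cv2.resize(im[b:e,a:c],None,fx=6,fy=6,interpolation=cv2.INTER_CUBIC),cv2.COLOR_RGB2BGR))
E
ls pics
```

```text
scene btn 54.0 rect ((219.50003051757812, 205.50003051757812), (8.485280990600586, 8.485280990600586), 45.0) cen 219.5648148148148 205.7932098765432
  world cen [ 0.4291 -0.1875  0.062 ]
  corners [[0.424, -0.2077], [0.4023, -0.1848], [0.4317, -0.1674], [0.4528, -0.1902]]
scene slab 368.0 rect ((330.3406066894531, 230.34706115722656), (32.415958404541016, 13.413498878479004), 62.241458892822266) cen 330.25090579710144 230.61050724637678
  world cen [0.5839 0.1637 0.04  ]
  corners [[0.5308, 0.1314], [0.5134, 0.1782], [0.633, 0.1959], [0.6483, 0.1513]]
scene fix 3074.5 rect ((220.69232177734375, 243.53848266601562), (62.51350402832031, 57.05597686767578), 82.87498474121094) cen 221.69892123380492 243.43356643356643
  world cen [ 0.5812 -0.1963  0.067 ]
  corners [[0.4556, -0.2936], [0.4623, -0.1037], [0.695, -0.114], [0.6861, -0.2842]]
scene amb 378.0 rect ((359.4195251464844, 220.8756103515625), (34.521148681640625, 13.482508659362793), 57.094757080078125) cen 359.3276014109347 221.2795414462081
  world cen [0.5663 0.2709 0.04  ]
  corners [[0.512, 0.2347], [0.4891, 0.2831], [0.6156, 0.3073], [0.6356, 0.2612]]
top btn 92.0 rect ((349.5, 237.0), (10.0, 11.0), 90.0) cen 349.29166666666663 237.0326086956522
  world cen [ 0.4271 -0.1887  0.062 ]
  corners [[0.4413, -0.174], [0.4413, -0.205], [0.4131, -0.2047], [0.4131, -0.1737]]
scene0.png
scene_fx.png
scene_rs.png
top0.pngTraceback (most recent call last):
  File "<stdin>", line 14, in <module>
ValueError: max() iterable argument is empty
```

```bash
python3 - <<'E'
from h import *
np.set_printoptions(precision=4,suppress=True)
d=cam('top');im=d['image'];hsv=cv2.cvtColor(im,cv2.COLOR_RGB2HSV)
print(hsv[185,220:236].tolist())
for t,(a,b,c,e) in {'slab':(205,150,250,220),'fix':(305,145,400,230),'amb':(170,160,207,220)}.items():
    h=hsv[b:e,a:c].astype(int);H,S,V=h[...,0],h[...,1],h[...,2]
    m={'slab':(H>105)&(H<130)&(S>120),'fix':(H>100)&(H<125)&(S>110),'amb':(H>3)&(H<15)&(S>190)&(V>100)}[t].astype(np.uint8)
    cs,_=cv2.findContours(m,cv2.RETR_EXTERNAL,cv2.CHAIN_APPROX_NONE)
    k=max(cs,key=cv2.contourArea)+np.array([a,b]);r=cv2.minAreaRect(k);M=cv2.moments(k)
    z={'slab':.042,'fix':.067,'amb':.042}[t]
    print(t,r,cv2.contourArea(k),at_z(d,(M['m10']/M['m00'],M['m01']/M['m00']),z)); print([at_z(d,p,z)[:2].round(4).tolist() for p in cv2.boxPoints(r)])
A=cv2.resize(im[145:265,310:400],None,fx=5,fy=5,interpolation=cv2.INTER_CUBIC);B=cv2.resize(im[150:225,165:255],None,fx=5,fy=5,interpolation=cv2.INTER_CUBIC)
o=np.zeros((600,900,3),np.uint8);o[:600,:450]=A;o[:375,450:]=B
cv2.imwrite('pics/topz.png',cv2.cvtColor(o[:,:800],cv2.COLOR_RGB2BGR))
E
```

```text
[[118, 150, 124], [119, 147, 125], [118, 151, 125], [118, 149, 125], [118, 150, 124], [118, 153, 125], [118, 149, 125], [118, 151, 125], [118, 156, 124], [118, 150, 124], [118, 150, 124], [119, 149, 123], [118, 150, 124], [120, 138, 124], [123, 102, 108], [178, 36, 93]]
slab ((225.6102752685547, 184.73960876464844), (39.520347595214844, 15.63143539428711), 80.21759033203125) 556.0 [0.5797 0.1638 0.042 ]
[[0.6326, 0.1968], [0.6404, 0.1522], [0.5266, 0.1317], [0.5189, 0.176]]
fix ((350.9339294433594, 189.75222778320312), (61.8427734375, 65.83992767333984), 2.1610796451568604) 3840.5 [ 0.5604 -0.1939  0.067 ]
[[0.4707, -0.1027], [0.6593, -0.1111], [0.6524, -0.2874], [0.4641, -0.2768]]Traceback (most recent call last):
  File "<stdin>", line 9, in <module>
ValueError: max() iterable argument is empty
```

View pics/scene_fx.png

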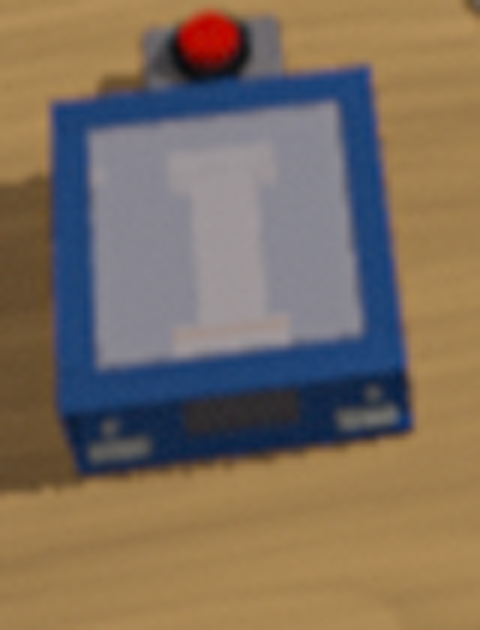

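The close-up shows a nearly square lid, yawed about -2.8°, with the button above its front edge. The two views agree within a few mm on the button (0.428,-0.188) and the slab (0.581,0.164, yaw 10°). I'm heading for the button now with the gripper shut and the tool's x along the fixture's y.

Call:
jog_arm:
  rows:
    - [[0,0,0],-7.5,255]
    - [[0,0,0],-7.5,255]
    - [[0,0,0],-7.5,255]
    - [[-40,30,0],0,255]
    - [[-40,30,0],0,255]
    - [[-40,30,0],0,255]
    - [[-40,30,0],0,255]
    - [[-40,30,0],0,255]
    - [[-40,30,0],0,255]
    - [[-40,30,0],0,255]
  force: 20

```text
clock: 2.0
position: [0.4904, 0.3217, 0.2225]
tool_rot: [-0.001, 0.715, 0.699, 0.001]
force: [0.1, 0.8, 0.1]
finger_gap: 0.0005
```

Call:
jog_arm:
  rows:
    - [[-50,0,0],1.5,255]
    - [[-50,0,0],0,255]
    - [[-50,0,0],0,255]
    - [[-50,0,0],0,255]
    - [[-50,0,0],0,255]
    - [[-50,-5,0],0,255]
    - [[-50,-10,0],0,255]
    - [[-50,-10,0],0,255]
    - [[-50,-10,0],0,255]
    - [[-40,-7,20],0,255]

```text
clock: 3.25
position: [0.4266, -0.1828, 0.2035]
tool_rot: [0.003, 0.726, 0.688, 0.006]
force: [0.9, -0.2, -0.0]
finger_gap: 0.0007
```

Call:
jog_arm:
  rows:
    - [[-3,0,40],0,255]
    - [[-2,0,40],0,255]
    - [[0,0,35],0,255]
    - [[0,0,0],0,255]

```text
clock: 3.75
position: [0.4276, -0.1919, 0.0865]
tool_rot: [0.004, 0.728, 0.685, 0.007]
force: [0.1, 0.6, 1.1]
finger_gap: 0.0004
```

```bash
python3 - <<'E'
from h import *
for n in('scene','top'):
    d=cam(n); im=d['image']; a,b,c,e=(300,150,400,270) if n=='top' else (170,150,280,290)
    cv2.imwrite(f'pics/{n}_b1.png',cv2.cvtColor(cv2.resize(im[b:e,a:c],None,fx=4,fy=4,interpolation=cv2.INTER_CUBIC),cv2.COLOR_RGB2BGR))
print(bot.observe()['position'])
E
```

```text
[ 0.42951192 -0.19255945  0.0887502 ]
```

View pics/scene_b1.png

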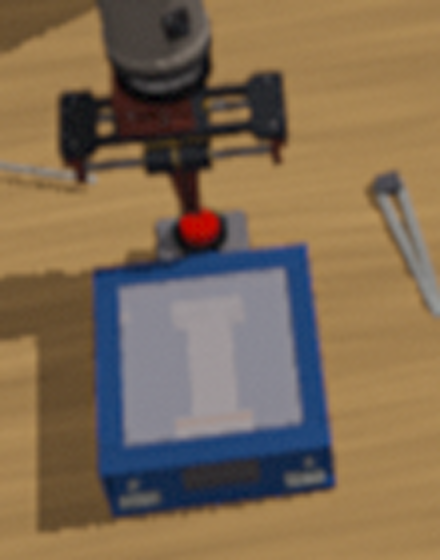

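Call:
jog_arm:
  rows:
    - [[5,0,12],0,255]
    - [[0,0,8],0,255]
    - [[0,0,0],0,255]

```text
clock: 4.22
position: [0.4329, -0.1873, 0.0705]
tool_rot: [0.009, 0.728, 0.685, 0.01]
force: [0.6, 0.6, 0.0]
finger_gap: 0.0007
```

Call:
jog_arm:
  rows:
    - [[0,0,6],0,255]
    - [[0,0,4],0,255]
    - [[0,0,0],0,255]

```text
clock: 4.6
position: [0.4336, -0.1874, 0.0605]
tool_rot: [0.009, 0.728, 0.685, 0.011]
force: [-1.3, 0.4, 3.0]
finger_gap: 0.0003
```

Call:
jog_arm:
  rows:
    - [[0,-2,4],0,255]
    - [[0,0,2],0,255]
    - [[0,0,0],0,255]

```text
clock: 4.97
position: [0.4334, -0.1875, 0.0565]
tool_rot: [0.01, 0.728, 0.685, 0.012]
force: [-1.9, 1.6, 7.6]
finger_gap: 0.0003
```

Call:
jog_arm:
  rows:
    - [[0,0,-10],0,255]
    - [[0,0,-40],0,255]
    - [[0,0,-50],0,255]
    - [[0,0,-50],0,255]

```text
clock: 5.48
position: [0.4249, -0.1873, 0.2071]
tool_rot: [0.006, 0.728, 0.685, 0.009]
force: [0.8, 1.2, -0.4]
finger_gap: 0.0005
```

```bash
python3 - <<'E'
from h import *
for n in('scene','top'):
    d=cam(n,n+'2.png')
s=bot.observe();print(s['position'],s['tool_rot'],s['clock'],s['joint_pos'])
E
```

```text
[ 0.42825701 -0.18849005  0.21049996] [0.01009942 0.7284739  0.68489554 0.01191154] 5.575 [-0.07156953  0.12834566  0.39638859  2.08735598 -0.07715987  0.90805392
  1.87696425]
```

View pics/scene2.png

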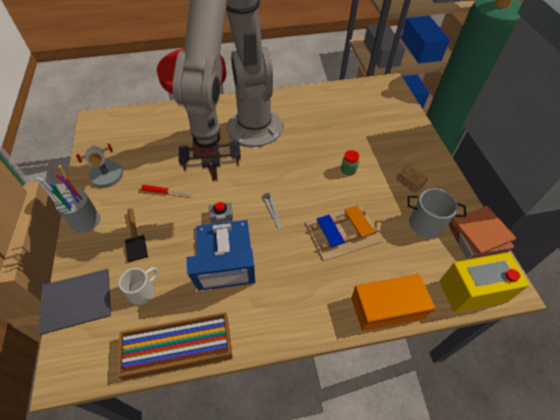

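View pics/top2.png

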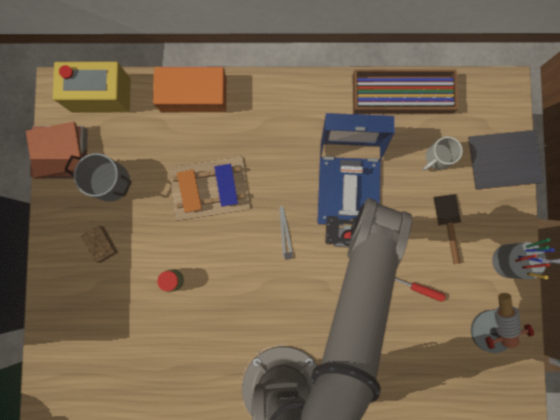

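The lid is open: in the scene view it stands at (222,265) with the white bed showing at (222,240), and in the top view the bed is at (349,190). Now to the slab.

Call:
jog_arm:
  rows:
    - [[0,0,0],-7,0]
    - [[0,0,0],-7,0]
    - [[40,20,0],0,0]
    - [[40,25,0],0,0]
    - [[40,25,0],0,0]
    - [[40,25,0],0,0]
    - [[40,25,0],0,0]
    - [[40,25,0],0,0]
    - [[40,25,0],0,0]
    - [[30,25,0],0,0]

```text
clock: 6.82
position: [0.558, 0.1578, 0.2066]
tool_rot: [0.008, 0.64, 0.769, 0.006]
force: [0.2, 0.5, 0.0]
finger_gap: 0.0878
```

```bash
python3 - <<'E'
from h import *
for n in('top','scene'):
    d=cam(n,n+'3.png')
s=bot.observe();print(s['position'],s['tool_rot'],s['clock'],R.from_quat(np.roll(s['tool_rot'],-1)).as_matrix().round(3).tolist())
im=cam('top')['image']
A=cv2.resize(im[100:250,310:405],None,fx=4,fy=4,interpolation=cv2.INTER_CUBIC)
cv2.imwrite('pics/fx3.png',cv2.cvtColor(A,cv2.COLOR_RGB2BGR))
E
```

```text
[0.55867779 0.16084885 0.20628147] [0.00765384 0.63792774 0.77003195 0.00635692] 6.925 [[-0.186, 0.982, 0.02], [0.983, 0.186, 0.0], [-0.004, 0.02, -1.0]]
```

View pics/fx3.png

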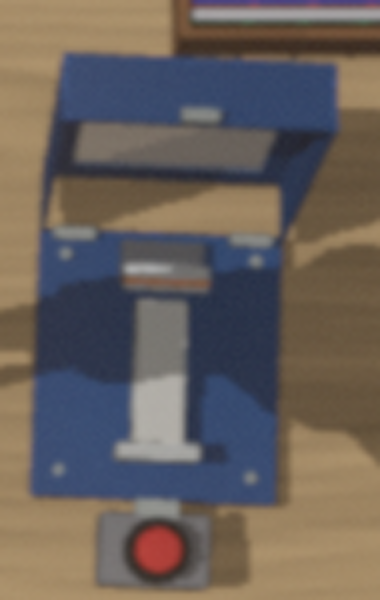

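View pics/scene3.png

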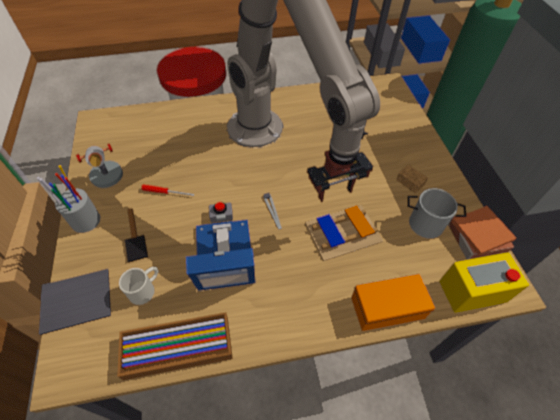

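The enlarged top view shows the open fixture: stop bar near (158,452), white bed x 131–187, orange lip strip at row 284, and button (157,548). I'll fit the fixture pose from these features.

```bash
python3 - <<'E'
from h import *
np.set_printoptions(precision=4,suppress=True)
D={n:cam(n) for n in('top','scene')};d=D['top']
f=lambda u,v,z: at_z(d,(310+u/4-.375,100+v/4-.375),z)[:2]
for nm,u,v,z in [('stopL',117,442,.043),('stopR',201,447,.043),('bedTL',138,300,.035),('bedTR',187,303,.035),('bedBL',131,440,.035),('bedBR',185,445,.035),('lipL',122,288,.058),('lipR',209,292,.058),('dBL',32,495,.015),('dBR',275,502,.015),('dTL',42,230,.015),('dTR',285,238,.015),('btn',158,548,.063)]:
    print(nm,f(u,v,z))
for t,z in {'bed_top':.035,'stop_face':.040,'button_top':.064,'fixture':0,'jaw_face':.045,'blue_slab_center':.036}.items():
    for n in D:
        for q in models.place_of(t,n)[:2]: print(t,n,q['score'],q['centre'],at_z(D[n],q['centre'],z))
im=d['image'];hsv=cv2.cvtColor(im,cv2.COLOR_RGB2HSV)
for n,(a,b,c,e) in {'top':(205,150,250,220),'scene':(310,205,350,255)}.items():
    im=D[n]['image'];h=cv2.cvtColor(im,cv2.COLOR_RGB2HSV)[b:e,a:c].astype(int)
    m=((h[...,0]>105)&(h[...,0]<130)&(h[...,1]>120)).astype(np.uint8)
    k=max(cv2.findContours(m,0,1)[0],key=cv2.contourArea)+np.array([a,b]);p=cv2.boxPoints(cv2.minAreaRect(k))
    P=np.array([at_z(D[n],q,.042)[:2] for q in p]);print(n,P.tolist(),P.mean(0))
    cv2.imwrite(f'pics/sl_{n}.png',cv2.cvtColor(cv2.resize(im[b-10:e+10,a-10:c+10],None,fx=6,fy=6,interpolation=cv2.INTER_CUBIC),cv2.COLOR_RGB2BGR))
E
```

```text
stopL [ 0.5054 -0.1622]
stopR [ 0.5018 -0.2224]
bedTL [ 0.61   -0.1793]
bedTR [ 0.6078 -0.2149]
bedBL [ 0.5077 -0.1731]
bedBR [ 0.5041 -0.212 ]
lipL [ 0.6147 -0.1654]
lipR [ 0.6118 -0.2276]
dBL [ 0.4695 -0.1026]
dBR [ 0.4643 -0.2797]
dTL [ 0.6658 -0.1114]
dTR [ 0.6597 -0.2906]
btn [ 0.4282 -0.1882]
bed_top top 0.86 [347.8, 188.7] [ 0.5687 -0.1895  0.035 ]
bed_top scene 0.72 [224.3, 246.9] [ 0.5766 -0.1908  0.035 ]
bed_top scene 0.36 [414.8, 177.9] [0.4175 0.5358 0.035 ]
stop_face top 0.85 [351.2, 209.8] [ 0.5067 -0.1979  0.04  ]
stop_face scene 0.55 [221.7, 229.5] [ 0.5116 -0.1916  0.04  ]
button_top top 0.42 [350.6, 233.9] [ 0.4358 -0.1923  0.064 ]
button_top scene 0.41 [221.2, 204.6] [ 0.4266 -0.1814  0.064 ]
fixture top 0.82 [344.9, 189.9] [ 0.5702 -0.1851  0.    ]
fixture scene 0.9 [224.6, 249.0] [ 0.5643 -0.192   0.    ]
jaw_face top 0.71 [350.7, 169.6] [ 0.623  -0.1974  0.045 ]
blue_slab_center top 0.74 [188.5, 192.8] [0.5568 0.2721 0.036 ]
blue_slab_center top 0.35 [223.2, 183.7] [0.5834 0.1719 0.036 ]
blue_slab_center scene 0.98 [328.8, 227.9] [0.5702 0.163  0.036 ]
top [[0.5669618044887161, 0.14267469121696816], [0.5678349652873957, 0.14008308897582492], [0.5590924567424816, 0.13711560615632323], [0.5582202524745554, 0.13970584724843427]] [0.563  0.1399]
scene [[0.5291517550611122, 0.12860628868668114], [0.510455311455565, 0.17819708466649184], [0.6352122996277898, 0.19692823010451413], [0.6514781123958492, 0.149695966010896]] [0.5816 0.1634]
```

View pics/sl_top.png

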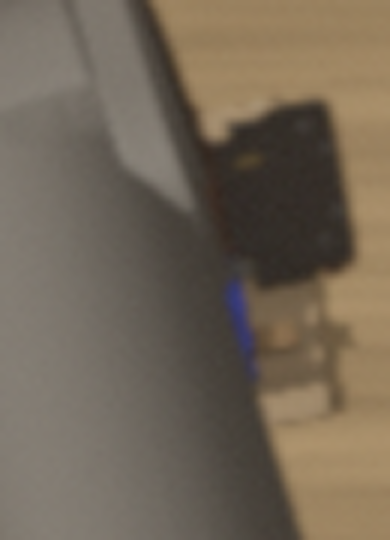

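Call:
jog_arm:
  rows:
    - [[0,18,40],0,0]
    - [[0,0,40],0,0]
    - [[0,0,35],0,0]
    - [[0,0,15],0,0]
    - [[0,0,0],0,0]

```text
clock: 8.3
position: [0.5817, 0.1603, 0.0767]
tool_rot: [0.01, 0.64, 0.768, 0.008]
force: [0.2, 0.2, 0.7]
finger_gap: 0.088
```

```bash
python3 - <<'E'
from h import *
for n in('top','scene'):
    d=cam(n);im=d['image'];a,b,c,e=(160,130,260,230) if n=='top' else (290,160,390,260)
    cv2.imwrite(f'pics/s4{n}.png',cv2.cvtColor(cv2.resize(im[b:e,a:c],None,fx=5,fy=5,interpolation=cv2.INTER_CUBIC),cv2.COLOR_RGB2BGR))
s=bot.observe();print(s['position'],s['clock'],R.from_quat(np.roll(s['tool_rot'],-1)).as_matrix().round(3).tolist())
E
```

```text
[0.58271674 0.16066284 0.07814633] 8.4 [[-0.18, 0.983, 0.028], [0.984, 0.18, 0.002], [-0.003, 0.028, -1.0]]
```

View pics/s4scene.png

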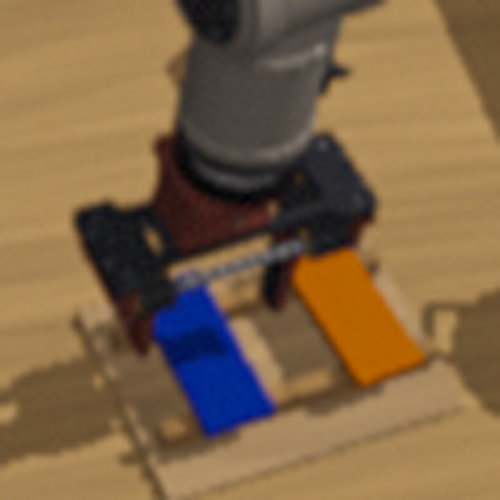

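Call:
jog_arm:
  rows:
    - [[4,-4,20],0,0]
    - [[0,0,20],0,0]
    - [[0,0,15],0,0]
    - [[0,0,4],0,0]
    - [[0,0,0],0,0]

```text
clock: 9.02
position: [0.5841, 0.165, 0.0216]
tool_rot: [0.012, 0.64, 0.768, 0.014]
force: [1.3, 0.2, 1.0]
finger_gap: 0.0875
```

Call:
jog_arm:
  rows:
    - [[0,-5,4],0,0]
    - [[0,0,0],0,0]
    - [[0,0,0],0,120]
    - [[0,0,0],0,255]
    - [[0,0,0],0,255]
    - [[0,0,0],0,255]
    - [[0,0,0],0,255]
  force: 20

```text
clock: 9.9
position: [0.58, 0.1643, 0.0186]
tool_rot: [0.013, 0.64, 0.768, 0.015]
force: [-0.3, 0.4, -0.1]
finger_gap: 0.05
```

Call:
jog_arm:
  rows:
    - [[0,0,-10],0,255]
    - [[0,0,-30],0,255]
    - [[0,0,-40],0,255]
    - [[0,0,-40],0,255]
    - [[0,0,-30],0,255]
    - [[0,0,0],0,255]

```text
clock: 10.65
position: [0.5727, 0.1626, 0.1741]
tool_rot: [0.012, 0.641, 0.768, 0.013]
force: [-0.3, -0.2, -2.9]
finger_gap: 0.0498
```

```bash
python3 - <<'E'
from h import *
for n in('top','scene'):
    d=cam(n);im=d['image'];a,b,c,e=(160,110,280,230) if n=='top' else (280,140,400,260)
    cv2.imwrite(f'pics/s5{n}.png',cv2.cvtColor(cv2.resize(im[b:e,a:c],None,fx=4,fy=4,interpolation=cv2.INTER_CUBIC),cv2.COLOR_RGB2BGR))
s=bot.observe();print(s['position'],s['clock'],s['finger_gap'],s['force'],R.from_quat(np.roll(s['tool_rot'],-1)).as_matrix().round(3).tolist())
E
```

```text
[0.57088963 0.16212277 0.17110136] 10.75 0.04950183061671307 [-0.18055472  0.35451983 -1.64394475] [[-0.179, 0.983, 0.031], [0.984, 0.179, 0.003], [-0.003, 0.031, -1.0]]
```

View pics/s5scene.png

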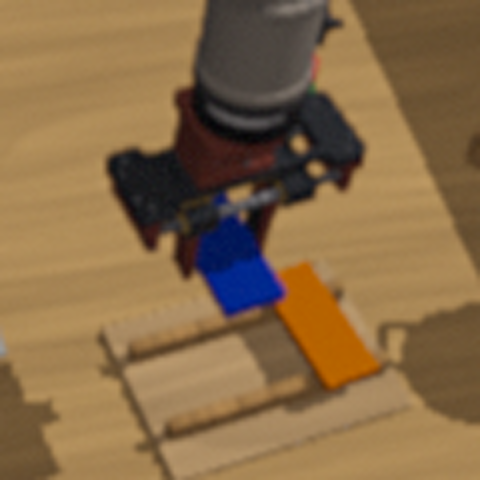

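Lifted and still gripped (gap 49.5 mm), with the slab about level at crop (240,265). Carrying it over the fixture.

Call:
jog_arm:
  rows:
    - [[0,0,0],6.5,255]
    - [[0,0,0],6.5,255]
    - [[-40,-2,0],0,255]
    - [[-45,-2,0],0,255]
    - [[-45,-2,0],0,255]
    - [[-45,-2,0],0,255]
    - [[-45,-2,0],0,255]
    - [[-45,-2,0],0,255]
    - [[-40,-2,0],0,255]
    - [[-30,0,0],0,255]

```text
clock: 12.0
position: [0.527, -0.1789, 0.1512]
tool_rot: [0.0, 0.723, 0.69, -0.001]
force: [0.2, 0.5, -2.0]
finger_gap: 0.0498
```

Call:
jog_arm:
  rows:
    - [[0,0,0],0,255]
    - [[0,0,0],0,255]

```text
clock: 12.25
position: [0.5244, -0.1808, 0.1481]
tool_rot: [-0.002, 0.725, 0.689, -0.003]
force: [-0.7, -0.0, -2.6]
finger_gap: 0.0497
```

```bash
cat > st.py <<'E'
from h import *
import sys
O=np.array([.5645,-.195]);yw=np.deg2rad(-2.7);ex=np.array([np.cos(yw),np.sin(yw)]);ey=np.array([-ex[1],ex[0]])
s=bot.observe();M=R.from_quat(np.roll(s['tool_rot'],-1)).as_matrix();p=np.array(s['position']);g=p-bot.grasp_offset*M[:,2]
r=g[:2]-O
print('t',s['clock'],'TCP',p.round(4),'grasp in fixture mm',(r@ex*1000).round(1),(r@ey*1000).round(1),'z',(g[2]*1000).round(1))
print('yaw slab-fix',round(np.degrees(np.arctan2(M[1,0],M[0,0]))-90+2.7,2),'lean z',M[:,2].round(3),'gap',round(s['finger_gap'],4),'F',np.round(s['force'],1),'M',np.round(s['moment'],2))
if len(sys.argv)>1:
    k=sys.argv[1]
    d=cam('top');im=d['image'];a,b,c,e=(300,110,400,260)
    cv2.imwrite(f'pics/{k}_top.png',cv2.cvtColor(cv2.resize(im[b:e,a:c],None,fx=4,fy=4,interpolation=cv2.INTER_CUBIC),cv2.COLOR_RGB2BGR))
    d=cam('scene');im=d['image'];a,b,c,e=(160,140,290,290)
    cv2.imwrite(f'pics/{k}_scene.png',cv2.cvtColor(cv2.resize(im[b:e,a:c],None,fx=4,fy=4,interpolation=cv2.INTER_CUBIC),cv2.COLOR_RGB2BGR))
E
python3 st.py s6
```

```text
t 12.25 TCP [ 0.5244 -0.1808  0.1481] grasp in fixture mm -40.6 12.4 z 166.8
yaw slab-fix -0.21 lean z [-0.006 -0.002 -1.   ] gap 0.0497 F [-0.7 -0.  -2.6] M [ 0.04 -0.03 -0.04]
```

View pics/s6_scene.png

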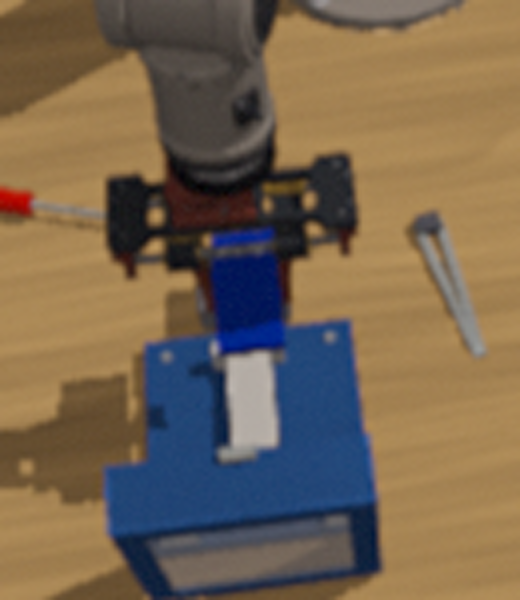

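View pics/s6_top.png

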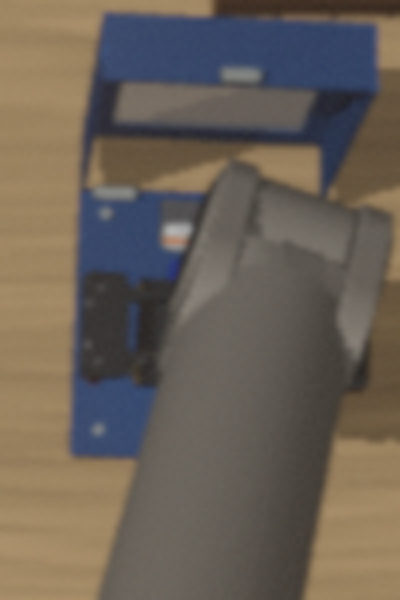

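Call:
jog_arm:
  rows:
    - [[-12,20,0],0,255]
    - [[0,0,25],0,255]
    - [[0,0,25],0,255]
    - [[0,0,20],0,255]
    - [[0,0,0],0,255]
    - [[0,0,0],0,255]

```text
clock: 13.1
position: [0.5471, -0.1858, 0.0767]
tool_rot: [-0.002, 0.72, 0.694, -0.001]
force: [0.4, -0.8, -1.2]
finger_gap: 0.0495
```

```bash
python3 st.py s7
```

```text
t 13.1 TCP [ 0.5471 -0.1858  0.0767] grasp in fixture mm -17.7 8.4 z 95.4
yaw slab-fix 0.52 lean z [-0.004  0.001 -1.   ] gap 0.0495 F [ 0.4 -0.8 -1.2] M [ 0.03 -0.01 -0.04]
```

View pics/s7_scene.png

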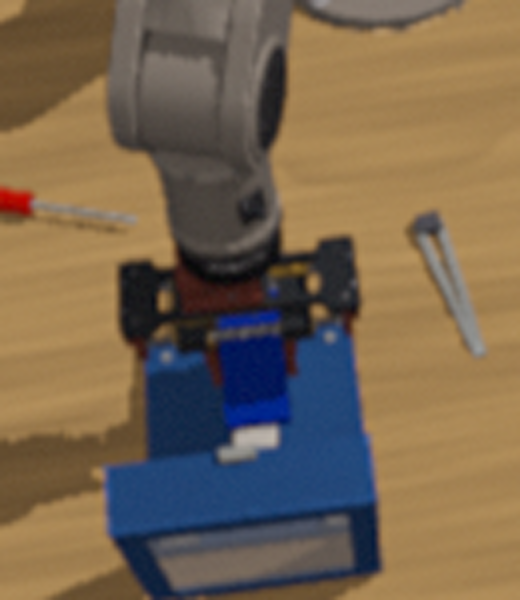

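View pics/s7_top.png

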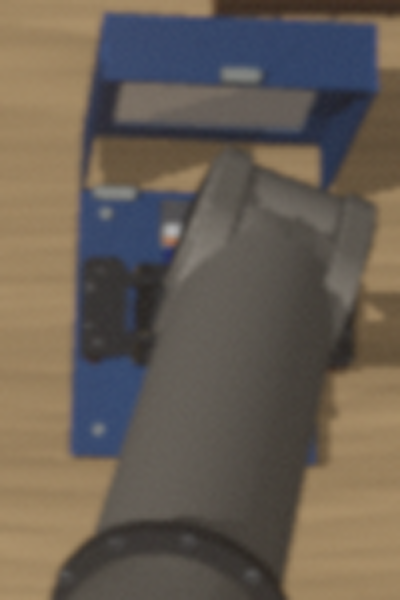

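Call:
jog_arm:
  rows:
    - [[-9,0,0],0.5,255]
    - [[0,-1,15],0,255]
    - [[0,0,8],0,255]
    - [[0,0,0],0,255]

```text
clock: 13.7
position: [0.5461, -0.1961, 0.0535]
tool_rot: [-0.001, 0.724, 0.69, -0.001]
force: [-0.1, -0.4, -1.6]
finger_gap: 0.0495
```

```bash
cat > ov.py <<'E'
from st import *
# overlay predicted slab (level, centred) on scene
d=cam('scene');im=d['image'].copy();a,b,c,e=(190,190,260,270);f=7
big=cv2.resize(im[b:e,a:c],None,fx=f,fy=f,interpolation=cv2.INTER_CUBIC)
def dr(P,col):
    q=proj(d,P); return (int((q[0]-a+.5)*f),int((q[1]-b+.5)*f))
sx=np.array([M[0,1],M[1,1],0]);sx/=np.linalg.norm(sx);sy=np.array([-sx[1],sx[0],0])
pit=float(sys.argv[2]) if len(sys.argv)>2 else 0   # deg, jaw end down
sl=sx*np.cos(np.deg2rad(pit))-np.array([0,0,1])*np.sin(np.deg2rad(pit)); sz=np.cross(sl,sy)
C={}
for i in(-1,1):
  for j in(-1,1):
    for k in(-1,1): C[i,j,k]=dr(g+.06*i*sl+.025*j*sy+.006*k*sz,0)
for k in(-1,1):
  for p,q in (((1,-1),(1,1)),((1,1),(-1,1)),((-1,1),(-1,-1)),((-1,-1),(1,-1))): cv2.line(big,C[p[0],p[1],k],C[q[0],q[1],k],(0,255,0) if k>0 else (255,255,0),1)
fx=lambda x,y,z:np.array([*(O+ex*x/1e3+ey*y/1e3),z/1e3])
for pts,col in (([(-60,-30,43),(-60,30,43)],(255,0,0)),([(-60,18,35),(45,18,35),(45,-18,35),(-60,-18,35)],(255,0,255)),([(48,-30,58),(48,30,58)],(255,128,0))):
  for p,q in zip(pts,pts[1:]): cv2.line(big,dr(fx(*p),0),dr(fx(*q),0),col,1)
cv2.imwrite(f'pics/{sys.argv[1]}_ov.png',cv2.cvtColor(big,cv2.COLOR_RGB2BGR))
E
python3 ov.py s8
```

```text
t 13.7 TCP [ 0.5461 -0.1961  0.0535] grasp in fixture mm -18.3 -2.0 z 72.2
yaw slab-fix -0.07 lean z [-0.002  0.    -1.   ] gap 0.0495 F [-0.1 -0.4 -1.6] M [ 0.02  0.04 -0.06]
```

View pics/s8_ov.png

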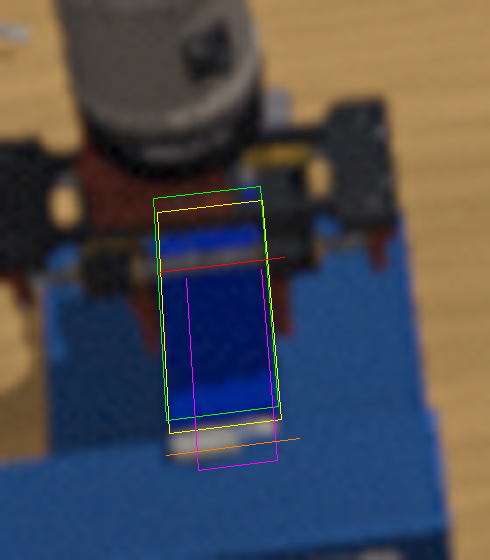

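```bash
cat > ov3.py <<'E'
from st import *
d=cam('scene');im=cv2.imread('pics/scene3.png');a,b,c,e=(190,190,260,270);f=7
cur=cv2.cvtColor(d['image'],cv2.COLOR_RGB2BGR)
o=[]
for I in(im,cur):
    big=cv2.resize(I[b:e,a:c],None,fx=f,fy=f,interpolation=cv2.INTER_CUBIC)
    if I is im:
        dr=lambda P:(int((proj(d,P)[0]-a+.5)*f),int((proj(d,P)[1]-b+.5)*f))
        fx=lambda x,y,z:np.array([*(O+ex*x/1e3+ey*y/1e3),z/1e3])
        for pts,col in (([(-60,-30,43),(-60,30,43)],(0,0,255)),([(-60,18,35),(45,18,35),(45,-18,35),(-60,-18,35)],(255,0,255)),([(48,-30,58),(48,30,58)],(0,128,255))):
          for p,q in zip(pts,pts[1:]): cv2.line(big,dr(fx(*p)),dr(fx(*q)),col,1)
    else: big=np.clip(big.astype(float)*1.3,0,255).astype(np.uint8)
    o.append(big[:, :400])
cv2.imwrite('pics/s8b.png',np.hstack(o))
E
python3 ov3.py
```

```text
t 13.85 TCP [ 0.5468 -0.1962  0.0544] grasp in fixture mm -17.6 -2.1 z 73.1
yaw slab-fix -0.06 lean z [-0. -0. -1.] gap 0.0497 F [-0.8 -0.4 -1.7] M [ 0.04 -0.07  0.02]
```

View pics/s8b.png

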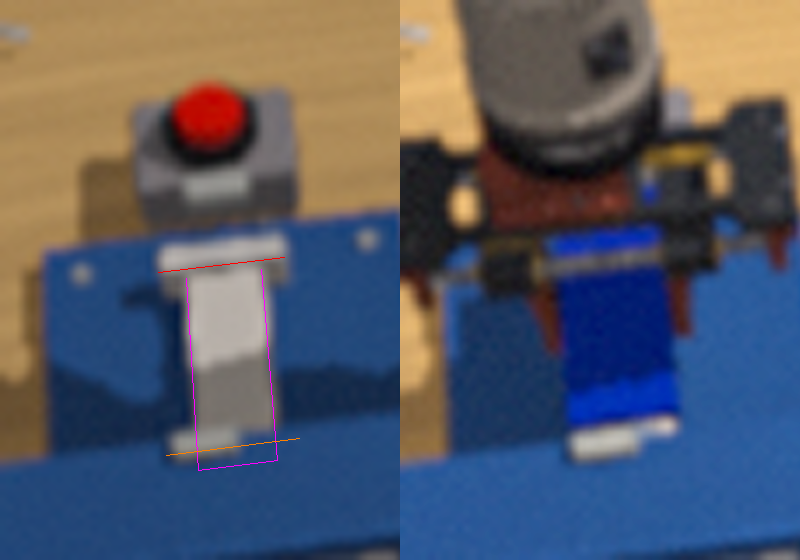

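The enlarged pair confirms the fixture fit: the predicted stop line falls on the stop's edge at (222,265). The slab's jaw-end edge, at row 425, sits about 2 mm short of the prediction, so the grasp is about 2 mm off the slab's middle. I'll lower it onto the stop.

Call:
jog_arm:
  rows:
    - [[2,0,10],0,255]
    - [[0,0,8],0,255]
    - [[0,0,0],0,255]
    - [[0,0,0],0,255]

```text
clock: 14.4
position: [0.5473, -0.1938, 0.0354]
tool_rot: [0.0, 0.724, 0.69, 0.0]
force: [-0.6, -0.2, -1.6]
finger_gap: 0.0498
```

```bash
python3 st.py
```

```text
t 14.4 TCP [ 0.5473 -0.1938  0.0354] grasp in fixture mm -17.2 0.4 z 54.1
yaw slab-fix -0.02 lean z [ 0. -0. -1.] gap 0.0498 F [-0.6 -0.2 -1.6] M [ 0.03 -0.02  0.06]
```

Call:
jog_arm:
  rows:
    - [[0,0,4],0,255]
    - [[0,0,0],0,255]

```text
clock: 14.65
position: [0.5475, -0.1939, 0.0314]
tool_rot: [0.0, 0.724, 0.69, 0.0]
force: [-0.4, 0.2, -0.9]
finger_gap: 0.0499
```

Call:
jog_arm:
  rows:
    - [[0,0,2.5],0,255]
    - [[0,0,0],0,255]

```text
clock: 14.9
position: [0.548, -0.1941, 0.0292]
tool_rot: [0.001, 0.724, 0.69, 0.0]
force: [0.1, 0.2, -0.7]
finger_gap: 0.0496
```

Call:
jog_arm:
  rows:
    - [[0,0,2],0,255]
    - [[0,0,0],0,255]

```text
clock: 15.15
position: [0.5482, -0.1941, 0.0282]
tool_rot: [0.001, 0.724, 0.69, 0.001]
force: [-1.9, -0.6, 0.6]
finger_gap: 0.0498
```

```bash
python3 st.py
```

```text
t 15.15 TCP [ 0.5482 -0.1941  0.0282] grasp in fixture mm -16.4 0.1 z 46.9
yaw slab-fix -0.05 lean z [ 0.002 -0.    -1.   ] gap 0.0498 F [-1.9 -0.6  0.6] M [ 0.14  0.2  -0.02]
```

Call:
jog_arm:
  rows:
    - [[0,0,2.5],0,255]
    - [[0,0,0],0,255]

```text
clock: 15.4
position: [0.5487, -0.1942, 0.028]
tool_rot: [0.001, 0.724, 0.69, 0.001]
force: [-0.2, -0.2, -1.4]
finger_gap: 0.0499
```

```bash
python3 st.py;python3 ov.py s9 3
```

```text
t 15.4 TCP [ 0.5487 -0.1942  0.028 ] grasp in fixture mm -15.9 0.0 z 46.7
yaw slab-fix -0.06 lean z [ 0.004  0.    -1.   ] gap 0.0499 F [-0.2 -0.2 -1.4] M [0.03 0.02 0.03]
t 15.4 TCP [ 0.5487 -0.1942  0.028 ] grasp in fixture mm -15.9 0.0 z 46.7
yaw slab-fix -0.06 lean z [ 0.004  0.    -1.   ] gap 0.0499 F [-0.2 -0.2 -1.4] M [0.03 0.02 0.03]
```

View pics/s9_ov.png

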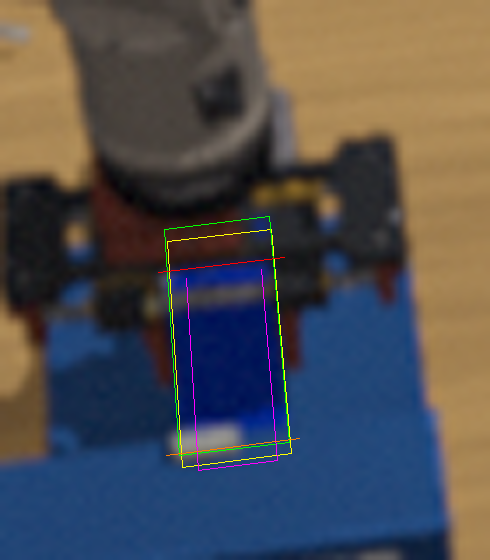

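Call:
jog_arm:
  rows:
    - [[0,0,2],0,255]
    - [[0,0,0],0,255]

```text
clock: 15.8
position: [0.5489, -0.1942, 0.0277]
tool_rot: [0.001, 0.724, 0.69, 0.002]
force: [-0.4, 0.4, -2.1]
finger_gap: 0.0501
```

```bash
python3 st.py
```

```text
t 15.8 TCP [ 0.5489 -0.1942  0.0277] grasp in fixture mm -15.7 0.1 z 46.4
yaw slab-fix -0.07 lean z [ 0.003  0.001 -1.   ] gap 0.0501 F [-0.4  0.4 -2.1] M [ 0.    0.01 -0.02]
```

Call:
jog_arm:
  rows:
    - [[0,0,4],0,255]

```text
clock: 15.92
position: [0.5499, -0.1943, 0.0257]
tool_rot: [0.001, 0.724, 0.69, 0.002]
force: [-6.3, 2.9, 29.5]
finger_gap: 0.0499
```

Call:
jog_arm:
  rows:
    - [[0,0,4],0,255]

```text
clock: 16.05
position: [0.5509, -0.1944, 0.0242]
tool_rot: [0.002, 0.724, 0.69, 0.003]
force: [-8.0, 4.5, 30.2]
finger_gap: 0.0498
```

```bash
python3 st.py
```

```text
t 16.05 TCP [ 0.5509 -0.1944  0.0242] grasp in fixture mm -13.7 -0.0 z 42.9
yaw slab-fix -0.09 lean z [ 0.007  0.002 -1.   ] gap 0.0498 F [-8.   4.5 30.2] M [0.92 1.75 0.01]
```

Call:
jog_arm:
  rows:
    - [[0,0,-0.5],0,255]
    - [[0,0,0],0,255]

```text
clock: 16.3
position: [0.551, -0.1943, 0.0245]
tool_rot: [0.002, 0.724, 0.69, 0.003]
force: [0.5, -0.1, -1.7]
finger_gap: 0.0493
```

```bash
cat > vis.py <<'E'
from st import *
for n,(a,b,c,e),f in(('scene',(190,190,260,270),7),('top',(320,120,390,220),6)):
    im=cam(n)['image'];cv2.imwrite(f'pics/{sys.argv[1]}_{n}Z.png',cv2.cvtColor(np.clip(cv2.resize(im[b:e,a:c],None,fx=f,fy=f,interpolation=cv2.INTER_CUBIC)*1.3,0,255).astype(np.uint8),cv2.COLOR_RGB2BGR))
E
sed -i 's/^if len(sys.argv)>1:/if len(sys.argv)>1 and sys.argv[0].endswith("st.py"):/' st.py
python3 vis.py s10
```

```text
t 16.3 TCP [ 0.551  -0.1943  0.0245] grasp in fixture mm -13.6 0.0 z 43.2
yaw slab-fix -0.09 lean z [ 0.007  0.002 -1.   ] gap 0.0493 F [ 0.5 -0.1 -1.7] M [ 0.01  0.   -0.04]
```

View pics/s10_sceneZ.png

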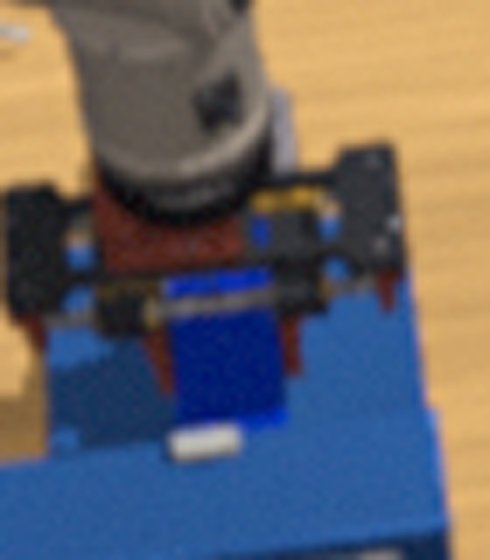

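View pics/s10_topZ.png

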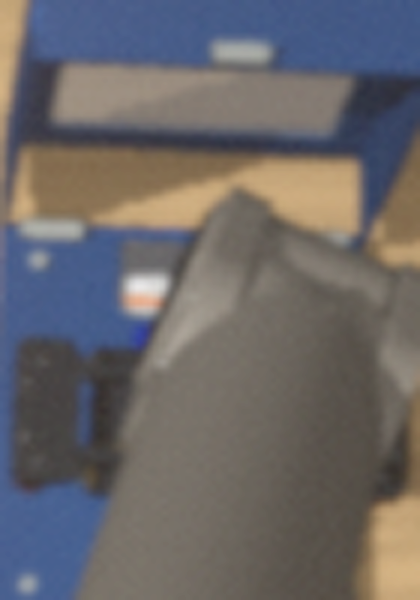

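The scene view shows the slab's far end reaching the lid edge at about (285,425), and the top view shows it next to the orange lip at (145,330). The forces suggest the slab was already pitched jaw-end-down and is resting on both stop and bed. I'll push it towards the jaw under the lip.

Call:
jog_arm:
  rows:
    - [[0,4,-0.5],0,255]
    - [[0,4,0],0,255]

```text
clock: 16.65
position: [0.5586, -0.1946, 0.024]
tool_rot: [0.001, 0.724, 0.69, 0.003]
force: [-0.3, 0.1, -2.7]
finger_gap: 0.0496
```

```bash
python3 vis.py s11
```

```text
t 16.65 TCP [ 0.5586 -0.1946  0.024 ] grasp in fixture mm -6.0 0.0 z 42.7
yaw slab-fix -0.09 lean z [ 0.005  0.003 -1.   ] gap 0.0496 F [-0.3  0.1 -2.7] M [0.07 0.01 0.  ]
```

View pics/s11_topZ.png

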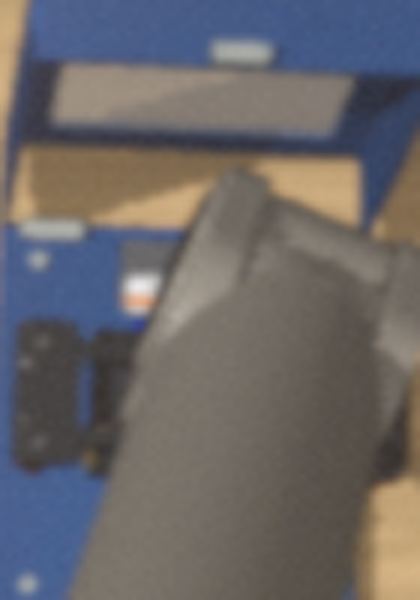

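Call:
jog_arm:
  rows:
    - [[0,4,-0.5],0,255]
    - [[0,4,-0.3],0,255]

```text
clock: 17.0
position: [0.5643, -0.1949, 0.024]
tool_rot: [-0.001, 0.724, 0.69, 0.001]
force: [-5.0, 1.3, 0.0]
finger_gap: 0.0501
```

```bash
python3 vis.py s12
```

```text
t 17.0 TCP [ 0.5643 -0.1949  0.024 ] grasp in fixture mm -0.2 0.0 z 42.7
yaw slab-fix -0.1 lean z [ 0.     0.003 -1.   ] gap 0.0501 F [-5.   1.3  0. ] M [0.14 0.95 0.09]
```

View pics/s12_topZ.png

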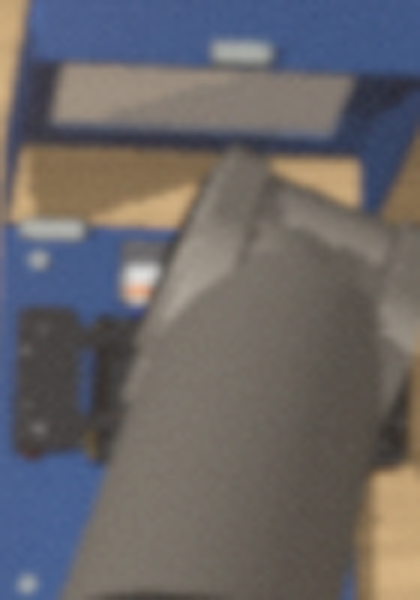

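View pics/s12_sceneZ.png

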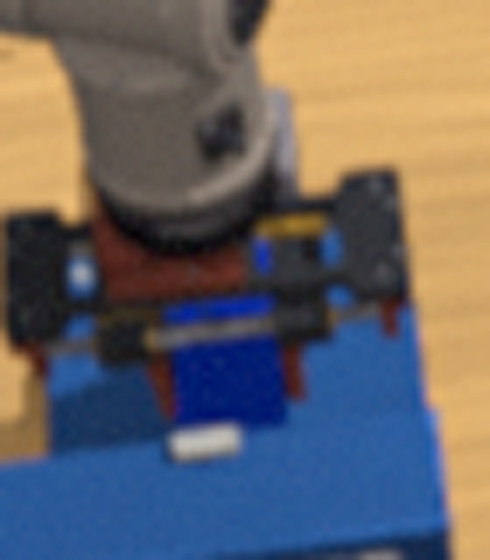

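Call:
jog_arm:
  rows:
    - [[0,4,-0.5],0,255]
    - [[0,4,0],0,255]

```text
clock: 17.35
position: [0.5697, -0.1951, 0.0239]
tool_rot: [-0.003, 0.724, 0.69, -0.0]
force: [-7.1, 0.7, 2.1]
finger_gap: 0.0499
```

```bash
python3 vis.py s13
```

```text
t 17.35 TCP [ 0.5697 -0.1951  0.0239] grasp in fixture mm 5.3 0.0 z 42.6
yaw slab-fix -0.12 lean z [-0.005  0.005 -1.   ] gap 0.0499 F [-7.1  0.7  2.1] M [0.12 1.28 0.08]
```

View pics/s13_topZ.png

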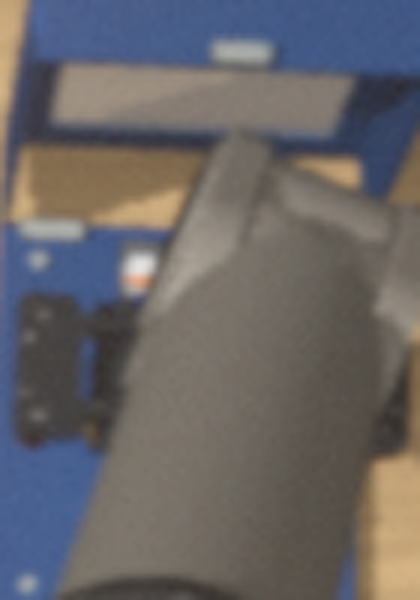

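View pics/s13_sceneZ.png

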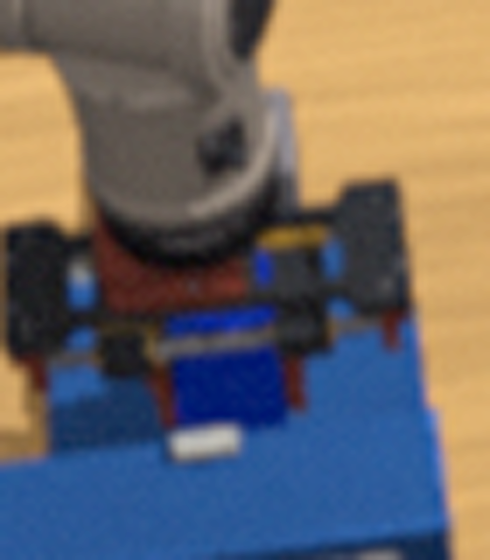

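The orange lip strip has moved back about 8 mm (row 300→283) at 7 N, so the slab should now clear the stop. Lowering the stop end while keeping up the push.

Call:
jog_arm:
  rows:
    - [[0,2,0],0,255]
    - [[0,1,2],0,255]

```text
clock: 17.7
position: [0.5693, -0.1953, 0.0213]
tool_rot: [-0.006, 0.724, 0.689, -0.002]
force: [-5.3, 0.8, 1.2]
finger_gap: 0.0502
```

Call:
jog_arm:
  rows:
    - [[0,0.7,2],0,255]

```text
clock: 17.82
position: [0.5695, -0.1952, 0.0197]
tool_rot: [-0.006, 0.724, 0.689, -0.002]
force: [-9.3, 2.7, 23.2]
finger_gap: 0.0498
```

```bash
python3 vis.py s14
```

```text
t 17.825 TCP [ 0.5695 -0.1952  0.0197] grasp in fixture mm 5.2 -0.1 z 38.4
yaw slab-fix -0.15 lean z [-0.012  0.006 -1.   ] gap 0.0498 F [-9.3  2.7 23.2] M [0.57 1.87 0.2 ]
```

View pics/s14_topZ.png

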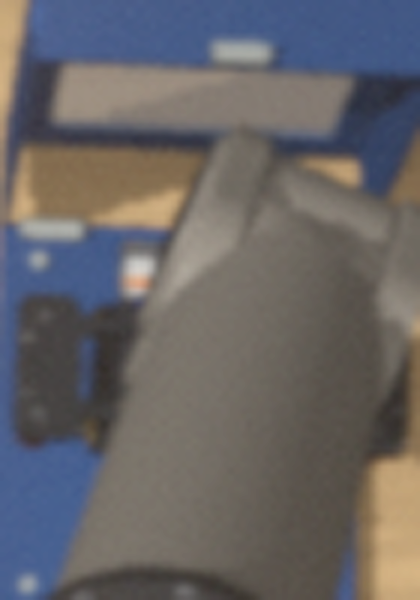

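Grasp height fell 4 mm at low force and then rose sharply to 23 N, which fits the slab lying flat on the bed. I'll ease back to the stop and release.

Call:
jog_arm:
  rows:
    - [[0,0,0],0,255]
    - [[0,-2,0],0,255]
    - [[0,0,0],0,255]

```text
clock: 18.3
position: [0.5666, -0.1951, 0.0198]
tool_rot: [-0.007, 0.724, 0.689, -0.002]
force: [-2.6, -0.7, -3.0]
finger_gap: 0.05
```

```bash
python3 st.py
```

```text
t 18.3 TCP [ 0.5666 -0.1951  0.0198] grasp in fixture mm 2.4 -0.1 z 38.5
yaw slab-fix -0.13 lean z [-0.013  0.006 -1.   ] gap 0.05 F [-2.6 -0.7 -3. ] M [0.02 0.41 0.09]
```

Call:
jog_arm:
  rows:
    - [[0,0,0],0,200]
    - [[0,0,0],0,100]
    - [[0,0,0],0,60]
    - [[0,0,0],0,60]
    - [[0,0,0],0,60]

```text
clock: 18.92
position: [0.5706, -0.1954, 0.0214]
tool_rot: [-0.004, 0.724, 0.69, -0.0]
force: [-0.8, 0.5, 0.8]
finger_gap: 0.0672
```

```bash
python3 vis.py s15
```

```text
t 18.925 TCP [ 0.5706 -0.1954  0.0214] grasp in fixture mm 6.2 -0.2 z 40.1
yaw slab-fix -0.11 lean z [-0.006  0.005 -1.   ] gap 0.0672 F [-0.8  0.5  0.8] M [-0.05  0.   -0.02]
```

View pics/s15_sceneZ.png

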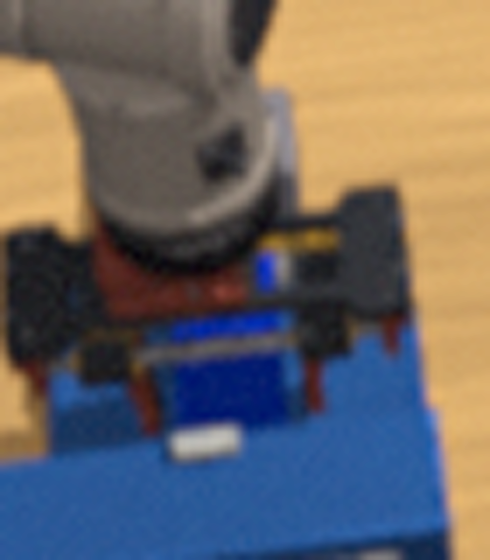

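Call:
jog_arm:
  rows:
    - [[0,0,-10],0,60]
    - [[0,0,-25],0,60]
    - [[0,0,-40],0,60]
    - [[0,0,-40],0,60]
    - [[0,0,-40],0,60]
    - [[40,-20,0],0,60]
    - [[50,-20,0],0,60]
    - [[50,-20,0],0,60]
    - [[50,0,0],0,60]
    - [[50,0,0],0,60]

```text
clock: 20.27
position: [0.5235, 0.0472, 0.19]
tool_rot: [-0.001, 0.728, 0.685, 0.002]
force: [1.4, -0.1, -0.5]
finger_gap: 0.0668
```

```bash
python3 vis.py s16; python3 - <<'E'
from h import *
cam('scene','scene16.png');cam('top','top16.png')
E
```

```text
t 20.275 TCP [0.5235 0.0472 0.19  ] grasp in fixture mm -52.4 239.9 z 208.7
yaw slab-fix -0.75 lean z [ 0.003  0.004 -1.   ] gap 0.0668 F [ 1.4 -0.1 -0.5] M [ 0.02 -0.06  0.03]
```

View pics/s16_sceneZ.png

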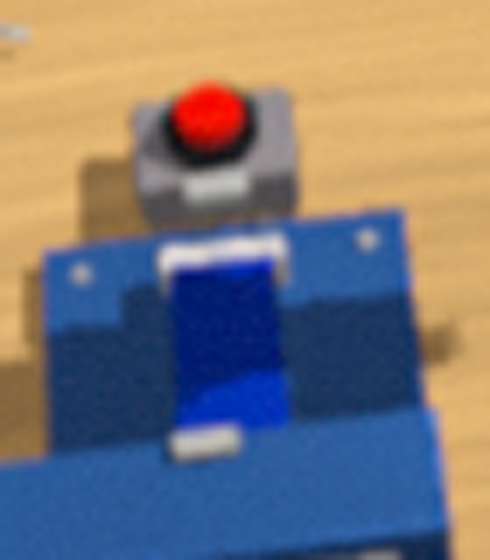

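View pics/s16_topZ.png

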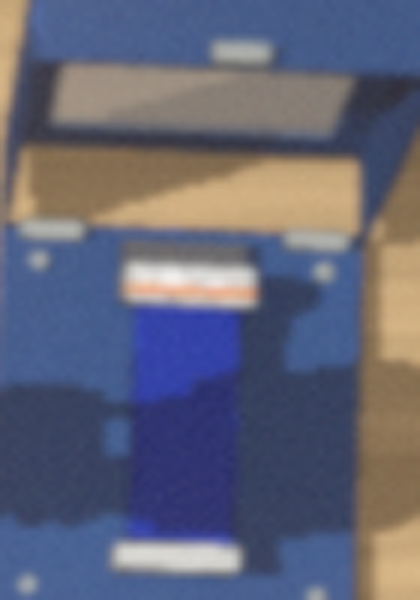

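View pics/top16.png

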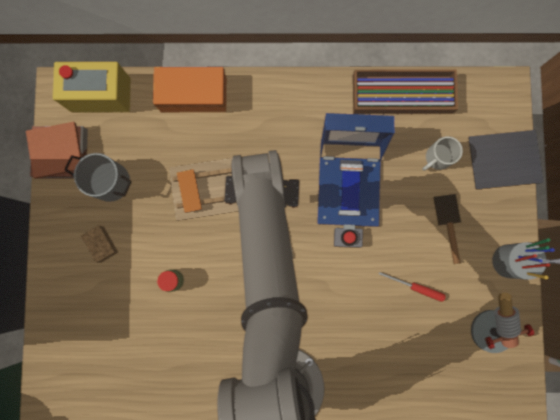

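The slab now lies between the orange lip and the aluminium stop, with the stop bar fully visible at (177,557) and the lid still open. I'll measure centring and jaw position.

```bash
python3 - <<'E'
from h import *
import sys; sys.argv=['x']
from st import O,ex,ey
np.set_printoptions(precision=1,suppress=True)
def tofix(P): r=P[:2]-O; return np.array([r@ex,r@ey])*1000
for n in('top','scene'):
    d=cam(n);im=d['image'].astype(np.float32)
    f=8
    a,b,c,e=(315,150,395,225) if n=='top' else (195,205,255,265)
    big=cv2.resize(im[b:e,a:c],None,fx=f,fy=f,interpolation=cv2.INTER_LINEAR)
    def px(x,y,z):
        P=np.array([*(O+ex*x/1e3+ey*y/1e3),z/1e3]);q=proj(d,P);return ((q[0]-a+.5)*f-.5,(q[1]-b+.5)*f-.5)
    def prof(pts): # sample
        m=np.array([px(*p) for p in pts],np.float32); return cv2.remap(big,m[:,0].reshape(1,-1),m[:,1].reshape(1,-1),cv2.INTER_LINEAR)[0]
    ys=np.arange(-45,45.1,.5)
    # slab blueness profile across y at several x
    for x in (-50,-40,-30,-10,10,30,40) if n=='top' else (-50,-35,-20,-5,10):
        p=prof([(x,y,47) for y in ys]); g=np.gradient(cv2.GaussianBlur(p[:,1]*1.0,(1,7),0).ravel()); 
        L=ys[:90];i=np.argmin(g[:90]);j=90+np.argmax(g[90:]);print(n,'x',x,'edges',ys[i],ys[j],'mid',(ys[i]+ys[j])/2)
    for nm,x,z in(('stop',-64,43),('lip',58,58)):
        if n=='scene' and nm=='lip': continue
        p=prof([(x,y,z) for y in ys]);g=np.gradient(cv2.GaussianBlur(p[:,0].copy(),(1,7),0).ravel());i=np.argmax(g[:90]);j=90+np.argmin(g[90:]);print(n,nm,ys[i],ys[j],(ys[i]+ys[j])/2)
    xs=np.arange(-80,80.1,.5)
    for y in(-15,0,15):
        p=prof([(x,y,45) for x in xs]);print(n,'y',y,[(x,*np.round(v).astype(int)) for x,v in zip(xs[::6],p[::6]) if x>40 or x<-50] if y==0 else '')
for t in('lid','jaw_face','blue_slab_center','tweezers','reamer','paddle'):
    print(t,[(q['score'],q['centre']) for q in models.place_of(t,'scene')[:1]])
E
```

```text
t 20.475 TCP [0.5236 0.0464 0.1895] grasp in fixture mm -52.2 239.2 z 208.2
yaw slab-fix -0.6 lean z [ 0.002  0.003 -1.   ] gap 0.0669 F [ 0.5 -1.3  0. ] M [-0.04  0.01 -0.02]
top x -50 edges -28.0 25.5 mid -1.25
top x -40 edges -25.0 23.5 mid -0.75
top x -30 edges -28.0 27.0 mid -0.5
top x -10 edges -27.0 25.0 mid -1.0
top x 10 edges -26.0 25.5 mid -0.25
top x 30 edges -40.0 26.0 mid -7.0
top x 40 edges -44.0 26.5 mid -8.75
top stop -29.5 31.0 0.75
top lip -31.5 32.0 0.25
top y -15 
top y 0 [(np.float64(-80.0), np.int64(57), np.int64(76), np.int64(113)), (np.float64(-77.0), np.int64(61), np.int64(76), np.int64(110)), (np.float64(-74.0), np.int64(95), np.int64(100), np.int64(114)), (np.float64(-71.0), np.int64(143), np.int64(143), np.int64(144)), (np.float64(-68.0), np.int64(163), np.int64(162), np.int64(159)), (np.float64(-65.0), np.int64(166), np.int64(165), np.int64(162)), (np.float64(-62.0), np.int64(155), np.int64(154), np.int64(154)), (np.float64(-59.0), np.int64(107), np.int64(107), np.int64(126)), (np.float64(-56.0), np.int64(55), np.int64(60), np.int64(117)), (np.float64(-53
[... 2154 characters left out ...]
 (np.float64(61.0), np.int64(37), np.int64(72), np.int64(122)), (np.float64(64.0), np.int64(35), np.int64(71), np.int64(121)), (np.float64(67.0), np.int64(34), np.int64(72), np.int64(121)), (np.float64(70.0), np.int64(35), np.int64(73), np.int64(121)), (np.float64(73.0), np.int64(36), np.int64(73), np.int64(121)), (np.float64(76.0), np.int64(36), np.int64(72), np.int64(121)), (np.float64(79.0), np.int64(32), np.int64(69), np.int64(120))]
scene y 15 Traceback (most recent call last):
  File "<stdin>", line 27, in <module>
ValueError: it knows: amber_slab_center, bed_top, blue_slab_center, button_top, cork_block, fixture, frit_jar, jaw_face, mug, paddle, pail, reamer, rest, stop_face, tweezers
```

```bash
python3 - <<'E'
import cv2,numpy as np
a=cv2.imread('pics/scene0.png');b=cv2.imread('pics/scene16.png')
cv2.imwrite('pics/cmp.png',np.hstack([a[130:300,110:460],b[130:300,110:460]]))
E
```

```text
(no output)
```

View pics/cmp.png

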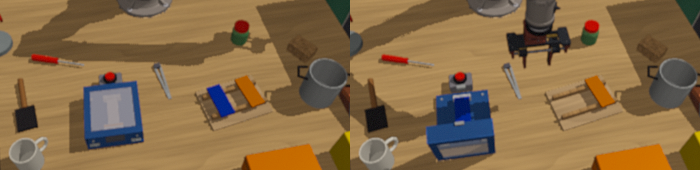

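The slab is within about 1.5 mm of centre and the jaw is pushed back about 6 mm, which matches a seated slab. The other objects haven't moved. Handing in.

```bash
python3 -c "
from plant import bot
print(bot.observe()['clock']);print(bot.sign_off())"
```

```text
20.575
the job is handed in; nothing more can be done
None
```

I pressed the red button, the lid sprang open, and the blue slab is now loaded in the fixture. I handed in at 20.6 s, with the gripper open and well clear of everything.

**How it went in:** I rested the slab across the stop with its far end tipped down and pushed that end under the lip, then lowered the near end behind the stop, eased back and let go. While settling the slab on the stop I pressed it with about 30 N at the wrist. It slid a few mm up between the pads, and I saw no harm from that.

**Last checks:**
- **Seating:** the stop bar shows fully in both pictures, and the orange lip still covers the slab's far end in the top view. The lip edge is about 6 mm back from its free position, as it should be with a slab in place. The lid hides the jaw end from the scene camera, so flatness rests on the top view and the heights and forces felt while lowering.
- **Centring:** the slab's middle is about 1–1.5 mm off the middle of the jaws, towards the robot's right.
- **Lid and other things:** the lid stands open. Comparing the scene picture before and after, the amber slab and the other loose items in view have not moved.

**Readings that failed or disagreed:** two slab-edge readings near the jaw gave offsets of 7–9 mm; I took them for a shadow edge and left them out. A final check with the trained networks failed because "lid" is not a name they know, so those positions were judged from the pictures only.

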